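# Hold the override key over on a medicine lock box

## Task

The lid of the medicine lock box is standing ajar: press it down until it is fully shut, then take the square-headed override key from the wooden key stand, push it into the keyhole in the lid, working it past the stiff pins until its collar sits on the keyhole plate, and turn it a quarter turn clockwise. The lock springs back, so finish while still holding the key fully turned, with the lid shut, so that I can type the new code. Leave the round-headed key in the stand and the teaspoon beside it where it lies.

Things in the scene. Friction and masses are not known exactly. Their poses are not given: they have to be found in the camera images.
- medicine_box: Light grey steel lock box, fixed to the worktop, 170 mm front to back (its x axis, pointing to the hinged back), 240 mm wide (its y axis), 105 mm tall with the lid shut. A small bail handle stands out 16 mm from each side wall, 44 mm up. Origin: centre of the underside.
- box_lid (a joint): Opening of the box's lid, rad: 0 = fully shut (hard stop), grows as the front rises. A 30 mm thick cap hinged along the top of the back wall, 75 mm up. The hinge is stiff: the lid stays where it is left (it starts 0.07 to 0.16 ajar, front edge 12 to 27 mm up); about 8 N down near the front edge shuts it.
- press_spot (a point): Bare place on top of the lid, mid-width, 17 mm behind the front edge, good for pressing; moves with the lid (z = 105 mm when shut). z axis = the lid's upward normal, x toward the hinge. The black keypad (74 mm front to back, 60 mm wide, 5 mm proud) begins 44 mm behind it, on the left half.
- keyhole (a point): Centre of the keyhole, at the top of its 46 mm square steel plate (3 mm proud of the lid), front right of the lid; z = 108 mm when shut. z axis = up out of the hole, x = toward the box's back = LONG way of the slot. Slot 18 x 7 mm, 2.5 mm countersink all round, through a fixed 5 mm plate; below it the plug turns, its slot (18 x 6.4 mm) at first in line.
- key_seat (a point): 19 mm straight below the keyhole: where the key's tip is when fully home, its collar on the plate. On the way two pairs of sprung sticky pins squeeze the bit's flats, met with the tip about 10 and 15 mm down; each takes a firm push of 8 to 15 N, and twisting some 0.06 rad to and fro while pushing helps. Only fully home is the bit below the fixed plate and free to turn; turned, it is captive.
- lock_plug (a joint): Angle of the lock's plug, rad: 0 = at rest, slot in line with the keyhole; grows as the key turns clockwise seen from above; stop at 1.57. A spring turns it back (0.05 N m at rest, 0.11 at the stop). The key has about 0.15 rad of play in it, so the hand turns that much farther than the plug. It counts as turned from 1.22 (70 degrees).
- override_key: Override key, 66 mm tall, 40 g, head up in the stand. Origin: its tip (lower end); z up the stem, x across bit and head, y thickness. From the tip: two-winged bit 16 x 5 mm with round nose to 12 mm; stem 5 mm; collar 18 mm wide at 19 to 22 mm; neck to 34 mm; SQUARE black head 32 (x) x 9 (y) x 32 mm, 34 to 66 mm: grip across its 9 mm. Alike after half a turn about z: fits either way.
- round_key: Another household key in the same stand, same axes and origin at its tip, with a ROUND black head 28 mm in diameter (33 to 61 mm above the tip), 9 mm thick. It stays in the stand.
- key_stand: Oak block fixed to the worktop, 60 mm (its x axis) x 140 mm (its y axis) x 45 mm tall, with a foot 68 x 148 x 8 mm. Two slots in the top, 35 mm to either side of the centre along y, hold the two keys (in either order) by their collars, bits 19 mm deep, heads in line with the block's length. Origin: centre of the underside.
- teaspoon: Steel teaspoon, 132 mm, lying loose between box and stand: it stays there.
There are look-alikes about, which are no part of the job. Leave any green, purple or yellow look-alike of the override_key alone.

How it is judged (in metres and radians):
On the way, in this order (a step that is already met when the one before it is completed fails the run):
1. the lid is pressed fully shut (value of joint box_lid below 0.02 rad), for 0.2 s.
2. the override key is fully home in the keyhole, not yet turned (z of override_key in the frame of keyhole below -0.0165 m and x of override_key in the frame of keyhole between -0.004 and 0.004 m and y of override_key in the frame of keyhole between -0.004 and 0.004 m and angle between the z axis of override_key and the z axis of keyhole, either way round below 0.2 rad and value of joint box_lid below 0.02 rad and value of joint lock_plug below 0.5 rad), for 0.1 s.
3. the key has turned the lock a quarter turn clockwise (z of override_key in the frame of keyhole below -0.0165 m and x of override_key in the frame of keyhole between -0.004 and 0.004 m and y of override_key in the frame of keyhole between -0.004 and 0.004 m and angle between the z axis of override_key and the z axis of keyhole, either way round below 0.2 rad and value of joint box_lid below 0.02 rad and value of joint lock_plug above 1.22 rad), for 0.3 s.
At the end, for the whole second after the job is handed in: The lid is shut (below 0.02 rad), the override key is home in the keyhole (tip at least 16.5 mm below the plate's top, within 4 mm of the hole's axis, within 0.2 rad of upright), the fingers hold it (more than 1 N) and the lock stays turned beyond 1.22 rad through the last second (all of step 3 and contact force between the fingers and override_key above 1 N); the arm keeps its last pose, push and grip.
It fails at once if the teaspoon is disturbed (moved more than 40 mm) (distance of teaspoon from where it was at the start of the episode above 0.04 m).
It fails at once if the round-headed key is taken from its slot (moved more than 15 mm) (distance of round_key from where it was at the start of the episode above 0.015 m).
It also fails if it takes over 54 s, if anything falls off the work surface, if the arm or the gripper's body presses on something with over 40 N, if the wrist force passes 120 N, or if a joint passes its speed limit or range.

## Robot

A 6-joint arm with a two-finger parallel gripper is mounted at the origin on a cart in front of the work surface, level with it; the furniture and walls round the work are solid. World frame = base frame: x ahead of the robot, y to its left, z up, the work surface at z = 0. Lengths are in mm, angles in rad, forces in N, time in s.
With the tool pointing down it reaches from about 300 to 775 mm from the base axis. Payload 14.6 kg.
Tool frame: the origin (TCP) lies on the centre line of the jaws, within the pads' length; the fingertips stand 19 mm ahead of it and the grasp point (between the pads) is the TCP (bot.tip_reach is the distance from the TCP to the fingertips, in mm); y points along the fingers, x is the direction in which the jaws open and shut, and the axes are right-handed (so a half turn about y gives the same grasp; the last joint's range is limited). The gripper opens to 85 mm and grips with 20 to 120 N. Pads are 22 mm wide; open, the fingers measure 114 mm over their backs; the gripper's body (76 mm by 85 mm) begins 54 mm behind the grasp point. The pads swing forward as they close: fully open they stand 13 mm farther back than shut.
Start: joints at [1.096, 0.3, 1.521, -0, 1.321, -0.067], TCP at [218.121, 504.889, 250.281] pointing down, gripper open.
Joint ranges: [-3.03, 3.03], [-0.79, 2.21], [0.23, 2.52], [-1.04, 4.18], [0, 3.07], [-2.55, 2.55]. Speed limits (rad/s): [2.22, 2.22, 2.57, 3.14, 3.14, 3.14].

## Interface

Orientations are given as a unit quaternion [w, x, y, z].
In Python, from rig import bot gives the robot as it stands. Calls block until the motion is done:
- bot.move_to(position, orientation): joint-space move of the TCP to a pose.
- bot.servo_line(position, attitude=None, speed=150, until_force=None): straight line of the TCP; attitude=None keeps the orientation; speed is the mean speed in mm/s. With until_force (N) it stops when the force on the tool has changed by that much, and returns True; else False.
- bot.move_joints(angles): joint-space move.
- bot.move_gripper(opening, grip_force=None): finger opening in mm; grip_force is the grip in N (None keeps the last); returns when the fingers have stopped.
- bot.dwell(seconds).
- bot.ik(position, orientation): joint angles nearest the present ones, or None.
- bot.read_state(): the state.
- bot.read_camera(name): name is "scene" or "top" or "wrist"; returns a dict with "image" (420x560x3 uint8, blue, green, red), "depth" (420x560 float32, mm along the optical axis (not along the pixel's ray), 0 where there is no reading), "fovy" (degrees; the focal length in pixels is half the picture's height over the tangent of half this angle, whatever the lens; pixels are square), "cx", "cy" (the principal point, pixels), "eye" and "attitude" of the camera in the world; the wrist camera has in their place "mount" (4x4, takes a point from camera to tool coordinates, whose origin is the TCP and whose axes are the tool frame's). Camera axes: x right, y down, z forward; pixel columns grow to the right and rows downward; lengths in mm; the calibration is good to about 2 mm. A picture is of the moment at which its call begins: read the wrist's pose just before it.
A pose or a line that the arm cannot do raises bot.MotionError and nothing moves.
- bot.finish_job(): hands the job in, once; it reports no verdict.
The state is a dict: "clock": time; "joint_positions": joint angles; "qvel": joint speeds; "effort": joint torques, N m; "ee_pos": TCP position; "tool_rot": TCP orientation; "ft_force": force on the tool from outside, world axes, zero at the start; "moment": the same for the moment, N m; "grip_width": finger opening in mm.
Only numpy, scipy, OpenCV 4.12 (cv2) and the standard library are available. Lean on these libraries where they do the work, as an engineer would, in place of code of your own. Each camera call takes 0.05 s, during which the arm holds its last target.

## Working session

There is one attempt and no reset: what is moved stays moved. The work goes in short steps, each a Python script; the robot and the scene stay as the last script left them, time stands still between calls to the robot, and variables do not carry over. Pictures are saved under pics/ and viewed, and the job is handed in when it is done.

```bash
ls; mkdir -p pics
python3 - <<'E'
from rig import bot
import cv2
for n in ("scene","top","wrist"):
    c=bot.read_camera(n); cv2.imwrite(f"pics/{n}0.png",c["image"])
    print(n,{k:v for k,v in c.items() if k not in("image","depth")})
print(bot.read_state(),bot.tip_reach)
E
```

```text
pics
scene {'fovy': 49.54634201692284, 'cx': 281.82908488409464, 'cy': 209.8934689452902, 'eye': array([ 171.91145158, -750.90472715,  576.99789566]), 'attitude': array([-0.43605616,  0.86112279, -0.23502391,  0.11439547])}
top {'fovy': 51.2499296186405, 'cx': 280.18547408140256, 'cy': 206.07651962069843, 'eye': array([ 318.47817583, -136.3177579 , 1026.16888568]), 'attitude': array([ 0.05781156, -0.70136949,  0.70589714, -0.08029875])}
wrist {'fovy': 68.64422770950519, 'cx': 279.5808180487299, 'cy': 208.18867608372574, 'mount': array([[ 9.99999619e-01,  2.22047442e-04,  8.44405306e-04,
        -7.25439193e-01],
       [-7.43802670e-04, -2.89836742e-01,  9.57075812e-01,
        -1.24085476e+02],
       [ 4.57255918e-04, -9.57076075e-01, -2.89836466e-01,
         7.35024374e+01],
       [ 0.00000000e+00,  0.00000000e+00,  0.00000000e+00,
         1.00000000e+00]])}
{'clock': 0.15, 'joint_positions': array([ 1.09641224e+00,  3.00345697e-01,  1.52143714e+00,  1.31099284e-06,
        1.32073605e+00, -6.66168843e-02]), 'qvel': array([ 6.83003103e-05, -1.20858311e-03, -1.22733208e-03,  2.65888922e-04,
        4.99711800e-04, -2.06047956e-04]), 'effort': array([-1.66354486e-03, -5.43663311e+01, -3.61885107e+01, -2.35471944e-04,
        3.16580357e-03,  3.34023889e-05]), 'ee_pos': array([218.04195764, 504.74939496, 249.85099938]), 'tool_rot': array([-0.59071995,  0.5910417 ,  0.38812144, -0.38869191]), 'ft_force': array([ 0.57446416, -0.09720162,  0.20827432]), 'moment': array([ 0.0103206 , -0.00356963, -0.05697821]), 'grip_width': 85.15670122524682} 19.0
```

View pics/scene0.png

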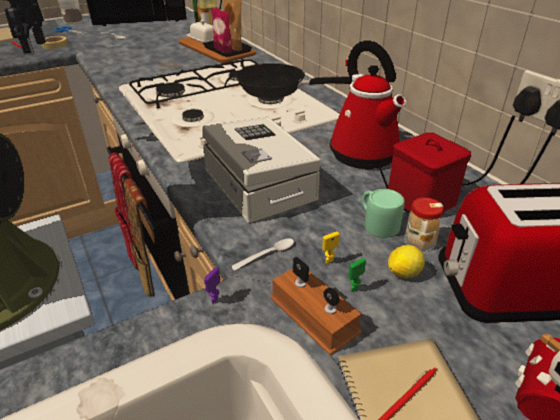

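View pics/top0.png

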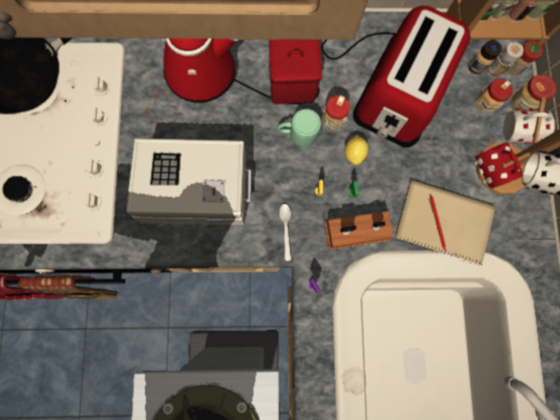

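```bash
cat > h.py <<'E'
import numpy as np, cv2
from scipy.spatial.transform import Rotation as R
def rot(q): return R.from_quat([q[1],q[2],q[3],q[0]]).as_matrix()
def quat(M):
    q=R.from_matrix(M).as_quat(); return [q[3],q[0],q[1],q[2]]
def campose(c,st=None):
    if 'eye' in c: return rot(c['attitude']),np.array(c['eye'])
    T=np.array(c['mount']); Rt=rot(st['tool_rot'])
    return Rt@T[:3,:3], Rt@T[:3,3]+st['ee_pos']
def cloud(c,st=None):
    d=c['depth'].astype(float); h,w=d.shape; f=h/2/np.tan(np.radians(c['fovy']/2))
    u,v=np.meshgrid(np.arange(w),np.arange(h))
    P=np.stack([(u-c['cx'])/f*d,(v-c['cy'])/f*d,d],-1)
    M,e=campose(c,st); W=P@M.T+e; W[d<=0]=np.nan; return W
def proj(c,P,st=None):
    M,e=campose(c,st); p=(np.asarray(P)-e)@M; f=c['depth'].shape[0]/2/np.tan(np.radians(c['fovy']/2))
    return p[...,:2]/p[...,2:]*f+[c['cx'],c['cy']]
def toolq(a):
    # tool down, jaw axis x at angle a in world
    x=np.array([np.cos(a),np.sin(a),0]); y=np.array([0,0,-1.]); z=np.cross(x,y)
    return quat(np.stack([x,y,z],1))
E
python3 - <<'E'
from h import *; from rig import bot
c=bot.read_camera("top"); W=cloud(c); np.save("topW.npy",W); s=bot.read_camera("scene"); Ws=cloud(s); np.save("sW.npy",Ws)
im=c["image"]
cv2.imwrite("pics/tA.png",cv2.resize(im[120:250,110:260],None,fx=5,fy=4.6,interpolation=cv2.INTER_CUBIC))
cv2.imwrite("pics/tB.png",cv2.resize(im[160:260,270:410],None,fx=5.6,fy=5.6,interpolation=cv2.INTER_CUBIC))
cv2.imwrite("pics/sB.png",cv2.resize(s["image"][220:350,190:380],None,fx=4,fy=4,interpolation=cv2.INTER_CUBIC))
for p in [(140,150),(230,150),(140,208),(238,215),(215,190),(192,185),(335,225),(350,235),(385,235),(347,226),(377,220),(286,215),(288,255)]:
    print(p,W[p[1],p[0]].round(1))
print(Ws[298,332],Ws[268,301])
E
```

```text
(140, 150) [626.  137.3 106.7]
(230, 150) [626.1 -57.8 107. ]
(140, 208) [495.7 127.9 116. ]
(238, 215) [480.4 -77.1 113.3]
(215, 190) [535.4 -27.3 110.5]
(192, 185) [545.6  21.3 114.4]
(335, 225) [ 468.9 -293.3   43.2]
(350, 235) [ 445.2 -325.9   47.4]
(385, 235) [ 445.3 -407.    42.8]
(347, 226) [ 466.2 -320.4   44.9]
(377, 220) [ 479.5 -389.6   45.9]
(286, 215) [ 499.9 -183.7    1.2]
(288, 255) [ 404.9 -187.2    1.8]
[ 463.6046503  -389.38530985   77.50149981] [ 453.43266896 -320.2874131    85.97842016]
```

View pics/tA.png

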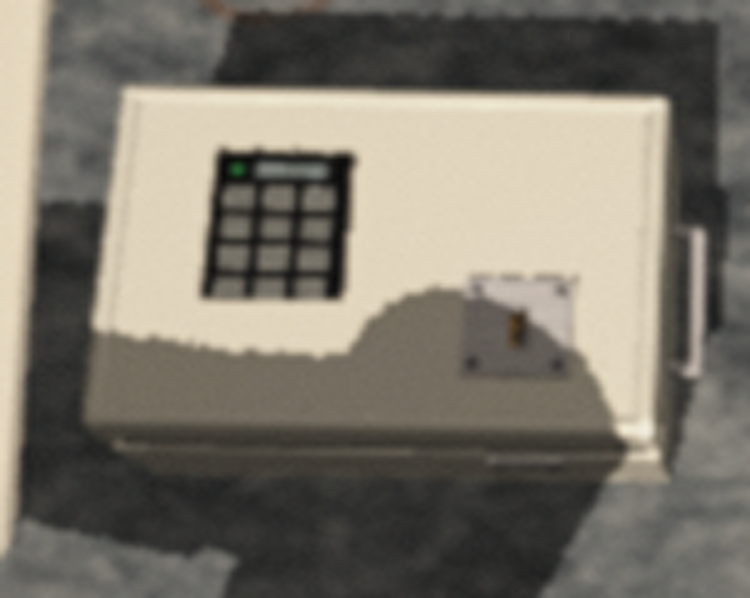

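View pics/tB.png

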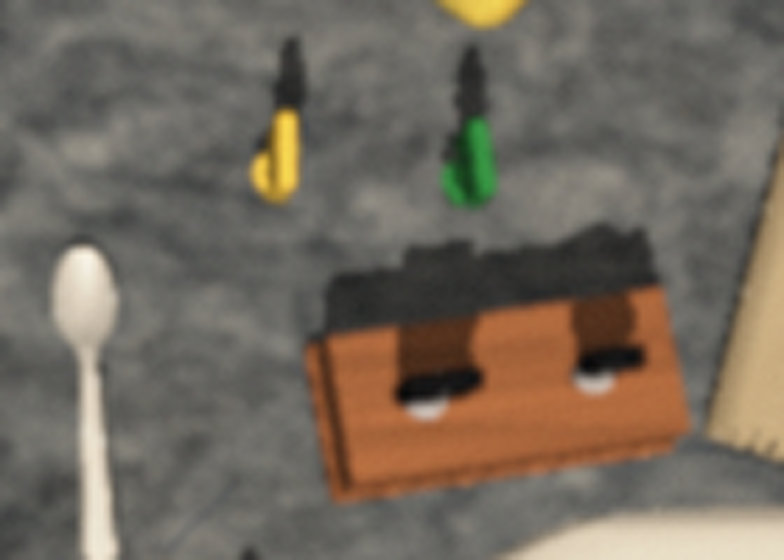

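View pics/sB.png

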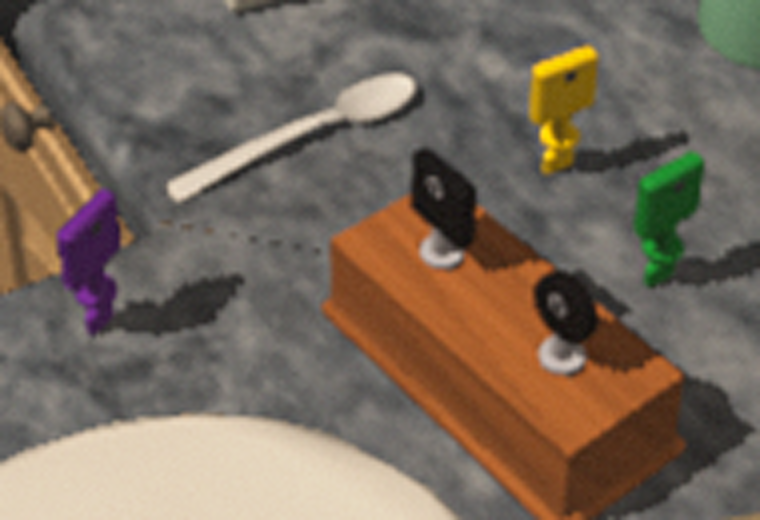

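Run:
```python
from h import *
W=np.load("topW.npy"); Ws=np.load("sW.npy")
def box(W,lo,hi,x0,x1,y0,y1):
    m=(W[...,2]>lo)&(W[...,2]<hi)&(W[...,0]>x0)&(W[...,0]<x1)&(W[...,1]>y0)&(W[...,1]<y1)
    return W[m]
P=box(W,99,135,460,660,-100,170)
A=np.c_[P[:,:2],np.ones(len(P))]; k=np.ones(len(P),bool)
for _ in range(5):
    co=np.linalg.lstsq(A[k],P[k,2],rcond=None)[0]; r=P[:,2]-A@co; k=abs(r)<2.5
print("plane",co,k.sum(),"tilt",np.hypot(*co[:2]),"dir",np.arctan2(-co[1],-co[0]))
print("lid rect",cv2.minAreaRect(P[k][:,:2].astype(np.float32)))
Q=box(W,40,50,400,520,-440,-270)
print("stand rect",len(Q),np.median(Q[:,2]),cv2.minAreaRect(Q[:,:2].astype(np.float32)))
for nm,w in(("top",W),("scene",Ws)):
  for y0,y1 in((-345,-290),(-420,-365)):
    K=box(w,66,95,420,510,y0,y1)
    c=np.median(K,0); u=np.linalg.svd(K[:,:2]-K[:,:2].mean(0))[2][0] if len(K)>3 else 0
    print(nm,len(K),c.round(1),K[:,2].max() if len(K) else 0,u, (K.min(0),K.max(0)) if len(K) else 0)
```

```text
plane [-8.87262041e-02  1.29637078e-03  1.61633596e+02] 6167 tilt 0.08873567422133023 dir -0.01460987261334195
lid rect ((566.4801635742188, 34.5283203125), (239.8455047607422, 169.3090362548828), 88.61968231201172)
stand rect 1449 45.62231187927 ((459.949462890625, -351.5387878417969), (60.52649688720703, 141.01817321777344), 8.440069198608398)
top 81 [ 452.7 -315.2   91.1] 94.55563586252629 [ 0.14894851 -0.98884495] (array([ 448.52229426, -331.23732769,   66.90884629]), array([ 460.09747414, -300.56210618,   94.55563586]))
top 61 [ 463.9 -383.3   84. ] 89.27838945115514 [ 0.10109441 -0.99487684] (array([ 458.89068725, -398.85004999,   66.85013756]), array([ 468.94449056, -372.14606297,   89.27838945]))
scene 262 [ 453.3 -318.2   84.2] 94.91006477305041 [ 0.21529075 -0.97655   ] (array([ 449.27523547, -330.10583397,   66.10891533]), array([ 462.25275802, -298.86615485,   94.91006477]))
scene 203 [ 463.1 -386.4   80.1] 89.41059767547904 [ 0.25007626 -0.96822614] (array([ 459.54314046, -396.67899129,   66.14206927]), array([ 472.6702837 , -370.3286387 ,   89.41059768]))
```

Run:
```python
from h import *; from rig import bot
r=np.radians
for nm,p,al in(("press",(495.5,36.2,200),(88.6,-91.4)),("pick",(454.8,-316.9,180),(8.4,188.4)),("ins",(515,-27,190),(88.6,-91.4)),("turned",(515,-27,139),(-10,170,-15))):
    for a in al:
        j=bot.ik(p,toolq(r(a))); print(nm,a,None if j is None else np.round(j,2))
```

```text
press 88.6 [-0.    0.23  1.73 -0.    1.18 -1.55]
press -91.4 [-0.    0.23  1.73 -0.    1.18  1.59]
pick 8.4 [-0.67  0.38  1.59 -0.    1.18 -0.82]
pick 188.4 [-0.67  0.38  1.59 -0.    1.18  2.32]
ins 88.6 [-0.12  0.28  1.69 -0.    1.17 -1.67]
ins -91.4 [-0.12  0.28  1.69 -0.    1.17  1.47]
turned -10 [-0.12  0.35  1.74 -0.    1.06  0.05]
turned 170 None
turned -15 [-0.12  0.35  1.74 -0.    1.06  0.14]
```

Run:
```python
from h import *; from rig import bot
q=toolq(np.radians(88.6))
bot.move_gripper(0,40)
bot.move_to([496.5,36.2,160],q)
print(bot.read_state()['clock'])
t=bot.servo_line([495.5,36.2,126],speed=60,until_force=50)
for z in (124,123,122):
    t=bot.servo_line([495.5,36.2,z],speed=20,until_force=25); s=bot.read_state(); print(t,s['ee_pos'].round(1),s['ft_force'].round(1),s['clock'])
    if t: break
bot.dwell(0.3); s=bot.read_state(); print(s['ee_pos'].round(1),s['ft_force'].round(1))
bot.servo_line([495.5,36.2,200],speed=200)
c=bot.read_camera("top"); W=cloud(c)
m=(W[...,2]>95)&(W[...,2]<120)&(W[...,0]>540)&(W[...,0]<660)&(W[...,1]>-100)&(W[...,1]<170)
P=W[m];A=np.c_[P[:,:2],np.ones(len(P))];k=np.ones(len(P),bool)
for _ in range(5):
    co=np.linalg.lstsq(A[k],P[k,2],rcond=None)[0]; k=abs(P[:,2]-A@co)<2.5
print(co)
print(bot.read_state()['clock'])
```

```text
3.0083
False [495.5  36.2 123.8] [0.5 0.4 0.2] 3.975
False [495.5  36.2 123.5] [-3.9  0.1  7.4] 4.225
False [495.6  36.2 123.4] [-8.3 -0.5 19.5] 4.475
[495.6  36.2 123.4] [-7.9 -0.7 19.4]
[2.86387542e-03 5.83321580e-04 1.02120985e+02]
5.3667
```

Run:
```python
from h import *; from rig import bot
q=toolq(np.radians(88.6))
bot.move_to([565,-30,200],q); bot.dwell(0.2)
st=bot.read_state(); c=bot.read_camera("wrist"); cv2.imwrite("pics/w1.png",c["image"]); np.save("w1.npy",cloud(c,st))
c=bot.read_camera("top"); cv2.imwrite("pics/t1.png",cv2.resize(c["image"][120:250,110:260],None,fx=5,fy=4.6,interpolation=cv2.INTER_CUBIC))
print(st['ee_pos'],bot.read_state()['clock'])
```

```text
[564.54513424 -29.29447273 199.86806808] 6.1333
```

View pics/w1.png

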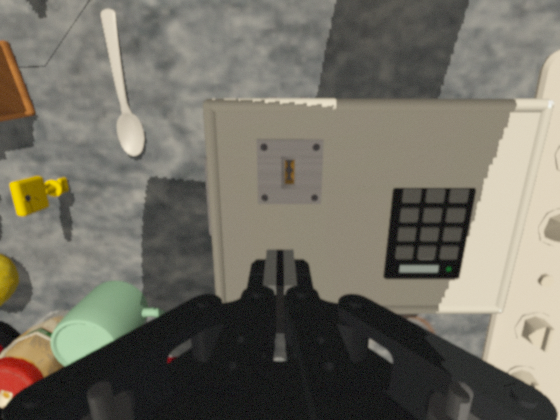

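Run:
```python
from h import *
im=cv2.imread("pics/w1.png"); W=np.load("w1.npy")
cv2.imwrite("pics/w1c.png",cv2.resize(im[120:225,240:345],None,fx=5.6,fy=5.6,interpolation=cv2.INTER_CUBIC))
print(W[140:204:8,[250,262,275,289,300,316,330],2].round(1))
print(W[172,275],W[138,258],W[138,322],W[203,258],W[203,323],W[172,289])
# slot: saturated brown
h=cv2.cvtColor(im,cv2.COLOR_BGR2HSV)[150:195,270:310]
m=(h[...,1]>70); n,l,s,ce=cv2.connectedComponentsWithStats(m.astype(np.uint8)); print(s,ce+[270,150])
# lid outline
m=(W[...,2]>98)&(W[...,2]<108)&(W[...,0]>460)&(W[...,0]<600)&(W[...,1]>-110)&(W[...,1]<170)
P=W[m]; print(P[:,2].mean()); r=cv2.minAreaRect(P[:,:2].astype(np.float32)); print(r, P.min(0),P.max(0))
```

```text
[[104.1   nan 109.  108.1 107.8 108.3 104.9]
 [104.5 109.7 108.1 110.  107.6 110.3 103.6]
 [105.  109.6 107.9 107.7 108.7 109.4 103.9]
 [103.4 107.4 109.5  88.8 107.9 108.6 103.7]
 [104.1 108.7 108.9  87.4 109.2 108.4 104.7]
 [103.6 108.  108.8  89.3 109.3 108.9 105.1]
 [103.5 110.  106.9 107.5 108.7 108.3 103.4]
 [105.1 109.5 109.2 108.8 108.5 110.5 104.5]]
[529.15367119 -32.33263857 108.85808742] [505.76666117 -43.63031155 104.17657405] [506.87039894   1.18359927 103.23141935] [551.59618276 -45.31127597 108.85158571] [554.02106709   2.58397103 104.25728438] [533.23076514 -21.86474878  87.41152518]
[[   0    0   40   45 1598]
 [  14   10   11   24  202]] [[289.52941176 171.97622028]
 [289.26732673 172.18811881]]
104.34148290965254
((541.9378662109375, 37.23115539550781), (239.9468994140625, 120.70205688476562), 88.79722595214844) [479.20856681 -83.74236105  98.03288143] [599.98848713 157.63976674 107.99984774]
```

View pics/w1c.png

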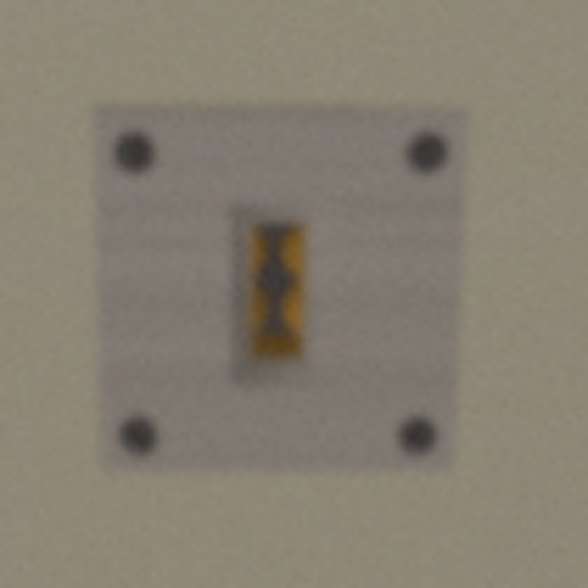

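```bash
cat >> h.py <<'E'
def ray(c,px,z,st=None):
    M,e=campose(c,st); f=c['depth'].shape[0]/2/np.tan(np.radians(c['fovy']/2))
    px=np.atleast_2d(px); d=np.c_[(px-[c['cx'],c['cy']])/f,np.ones(len(px))]@M.T
    return e+d*((z-e[2])/d[:,2])[:,None]
E
python3 - <<'E'
from h import *; from rig import bot
st=bot.read_state(); c=bot.read_camera("wrist")
S=np.array([(134,152),(427,152),(139,436),(418,436)])/5.6-.41+[240,120]
C=np.array([(97,107),(467,108),(105,467),(457,467)])/5.6-.41+[240,120]
for X in(S,C):
    w=ray(c,X,108.0,st); print(w.round(1).tolist(),w.mean(0)); 
    d=w[2]-w[0]+w[3]-w[1]; e=w[1]-w[0]+w[3]-w[2]; print(np.degrees(np.arctan2(d[1],d[0])),np.degrees(np.arctan2(-e[0],e[1])))
t=bot.read_camera("top")
# top: plate corners in pics/t1
im=cv2.imread("pics/t1.png"); 
w=ray(t,np.array([[575-575+519,330]])/[5,4.6]+[110,120],108); print(w)
E
```

```text
[[511.7, -39.9, 108.0], [512.6, -3.7, 108.0], [548.1, -40.7, 108.0], [548.9, -4.5, 108.0]] [530.3204508  -22.20009757 108.        ]
-1.189686529076191 -1.3342702870539436
[[506.2, -44.3, 108.0], [507.4, 1.1, 108.0], [552.1, -45.3, 108.0], [553.2, 0.7, 108.0]] [529.72663347 -21.93584392 108.        ]
-0.9309184411244416 -1.4094742636117608
[[532.19163504 -24.5228507  108.        ]]
```

View pics/t1.png

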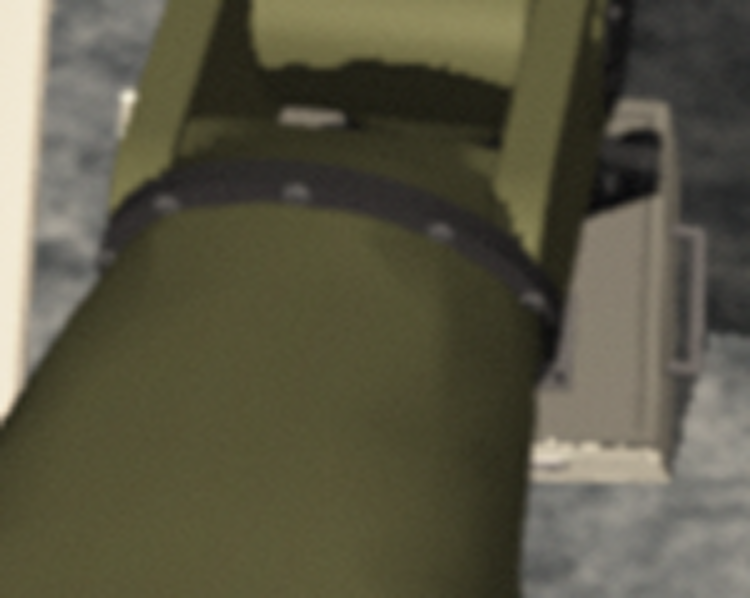

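Run:
```python
from h import *; from rig import bot
q=toolq(np.radians(8.4))
bot.servo_line([500,-50,220],speed=250)
bot.move_to([456,-350,190],q); bot.move_gripper(50,40); bot.dwell(0.1)
st=bot.read_state(); c=bot.read_camera("wrist"); cv2.imwrite("pics/w2.png",c["image"]); W=cloud(c,st); np.save("w2.npy",W)
for lo,hi in((66,100),(87,100),(40,50)):
    m=(W[...,2]>lo)&(W[...,2]<hi)&(W[...,0]>415)&(W[...,0]<510)&(W[...,1]>-430)&(W[...,1]<-275)
    if lo<60: 
        print(cv2.minAreaRect(W[m][:,:2].astype(np.float32)),np.median(W[m][:,2]))
    else:
        m&=(W[...,1]>-345); K=W[m]; print(len(K),cv2.minAreaRect(K[:,:2].astype(np.float32)),np.median(K,0),K.min(0),K.max(0))
print(st['ee_pos'],st['ft_force'],bot.read_state()['clock'])
```

```text
539 ((456.2831726074219, -314.20159912109375), (8.876364707946777, 31.221179962158203), 9.07049560546875) [ 456.22559718 -313.08080828   91.78087089] [ 450.5746762  -329.95327709   66.61313339] [ 462.70206045 -298.62142071   94.82977478]
509 ((456.3126220703125, -314.38616943359375), (8.876364707946777, 30.847326278686523), 9.07049560546875) [ 456.43960481 -313.95907634   91.83994939] [ 450.5746762  -329.95327709   87.08770962] [ 462.70206045 -298.80829855   94.82977478]
((461.7730407714844, -349.7275390625), (60.11708068847656, 139.78932189941406), 8.316219329833984) 45.53820790818344
[ 456.01636496 -349.9833894   190.01980518] [-0.17662291 -0.23444419 -0.29282748] 8.5167
```

View pics/w2.png

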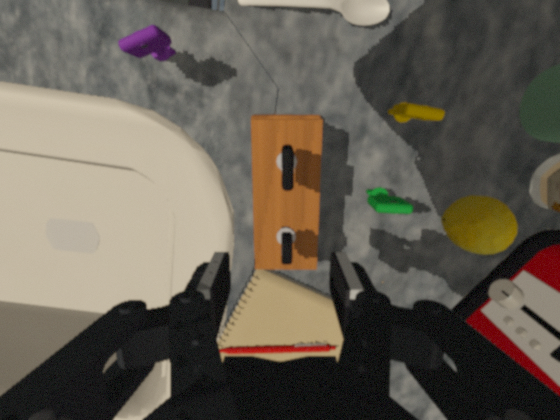

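Candidates for the override key (top image): black square head in stand (347,228), black round head in stand (377,220), yellow (320,188), green (353,188), purple (315,284). The close crop (pics/sB.png) showed the left/far stand key has the square head, so I take that one.

Run:
```python
from h import *; from rig import bot
q=toolq(np.radians(8.4))
bot.move_gripper(36)
bot.move_to([455.3,-315.6,125],q)
t=bot.servo_line([455.3,-315.6,77],speed=60,until_force=15); print(t)
bot.move_gripper(2,25)
s=bot.read_state(); print(s['grip_width'],s['ee_pos'].round(2),s['ft_force'].round(1))
bot.move_gripper(2,80)
s=bot.read_state(); print(s['grip_width'],s['ee_pos'].round(2),s['ft_force'].round(1),s['clock'])
c=bot.read_camera("scene"); cv2.imwrite("pics/s2.png",cv2.resize(c["image"][170:350,190:380],None,fx=4,fy=3.3))
```

```text
False
8.750693958920253 [ 455.56 -315.68   77.32] [ 2.2 -0.   0.7]
8.0966688989766 [ 455.55 -315.67   77.3 ] [3.  1.1 2.8] 10.7167
```

View pics/s2.png

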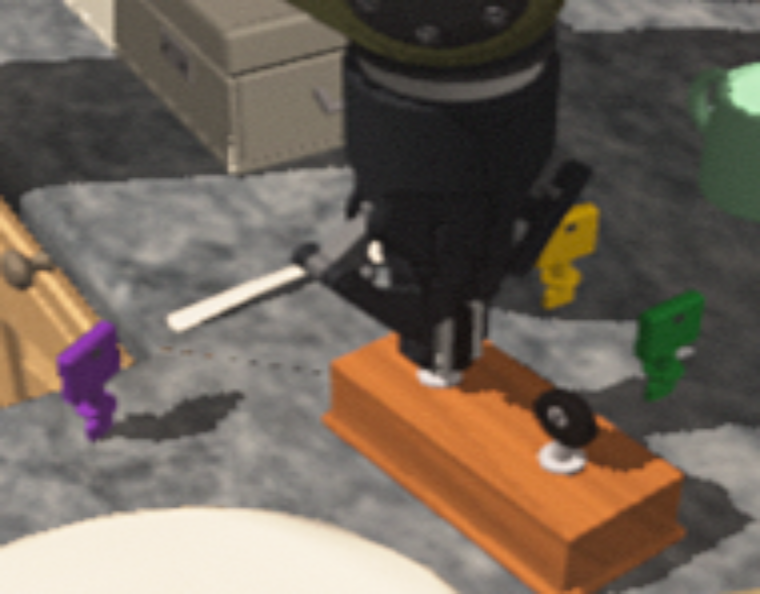

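Run:
```python
from h import *; from rig import bot
bot.servo_line([455.5,-315.7,150],speed=120)
s=bot.read_state(); print(s['grip_width'],s['ft_force'].round(1))
bot.servo_line([455.5,-300,210],speed=200)
q=toolq(np.radians(88.7))
bot.move_to([530,-23,200],q); bot.dwell(.2)
st=bot.read_state(); c=bot.read_camera("wrist"); cv2.imwrite("pics/w3.png",c["image"])
print(st['ee_pos'],st['grip_width'],st['ft_force'],st['moment'],st['clock'])
c=bot.read_camera("scene"); cv2.imwrite("pics/s3.png",c["image"])
cv2.imwrite("pics/s3c.png",cv2.resize(c["image"][100:200,190:330],None,fx=5.5,fy=5.5,interpolation=cv2.INTER_CUBIC))
```

```text
7.6647247549516315 [-0.5 -0.6  0.1]
[529.98322254 -23.95042648 199.92695235] 7.648517239755913 [0.47429573 1.08043845 0.44264164] [-0.00328825  0.01317133  0.01580662] 13.2917
```

View pics/w3.png

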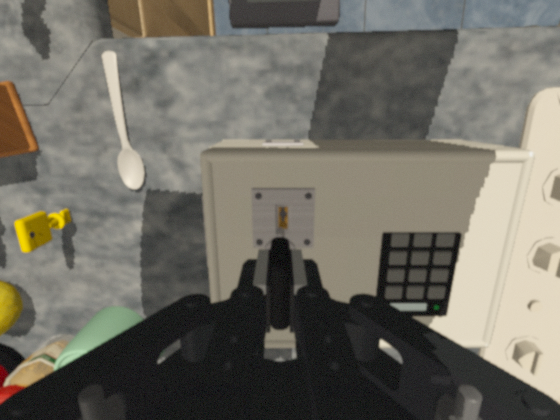

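View pics/s3c.png

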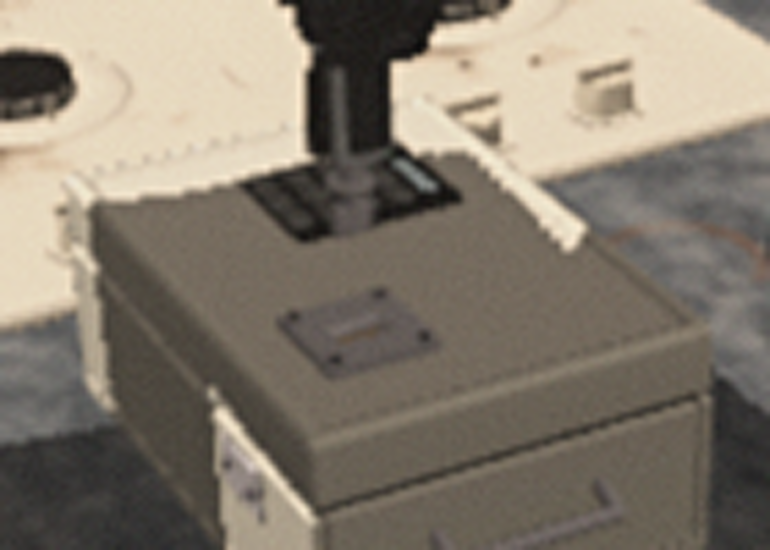

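Run:
```python
from h import *; from rig import bot
q=toolq(np.radians(88.7))
bot.servo_line([530,-23,167],q,speed=100); bot.dwell(.2)
st=bot.read_state(); c=bot.read_camera("wrist"); cv2.imwrite("pics/w4.png",c["image"]); np.save("w4.npy",cloud(c,st))
cv2.imwrite("pics/w4c.png",cv2.resize(c["image"][190:290,220:340],None,fx=6,fy=6,interpolation=cv2.INTER_CUBIC))
print(st['ee_pos'],st['clock'])
c=bot.read_camera("scene"); cv2.imwrite("pics/s4.png",c["image"])
cv2.imwrite("pics/s4c.png",cv2.resize(c["image"][110:180,220:290],None,fx=8,fy=8,interpolation=cv2.INTER_CUBIC))
for nm,P in(("est",[530.1,-22.1,108]),("tip",st['ee_pos']-[0,0,51.3]),("collar",st['ee_pos']-[0,0,31.3])):
    print(nm,proj(c,P), (proj(c,P)-[220,110]+.5)*8)
```

```text
[530.24876524 -23.02872096 167.63134903] 14.075
est [255.06206132 159.54801051] [284.49649052 400.3840841 ]
tip [255.16307094 156.15874205] [285.30456755 373.26993644]
collar [254.73715666 147.43900453] [281.89725331 303.51203622]
```

View pics/w4c.png

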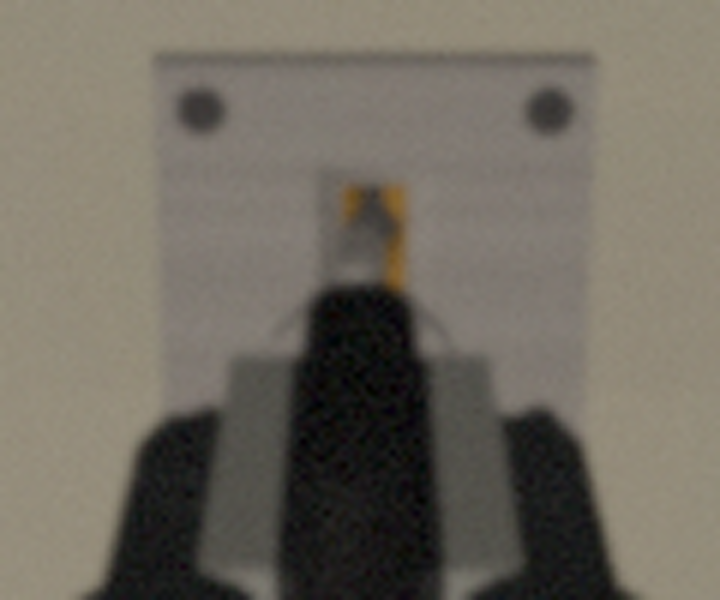

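View pics/s4c.png

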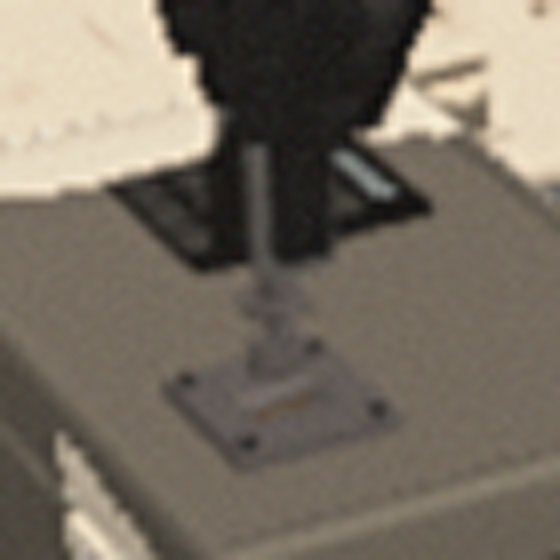

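Run:
```python
from h import *; from rig import bot
im=cv2.imread("pics/s4.png")[135:170,235:275]; im=cv2.normalize(im.astype(np.float32),None,-40,330,cv2.NORM_MINMAX).clip(0,255).astype(np.uint8)
im=cv2.convertScaleAbs(im,alpha=1.8); cv2.imwrite("pics/s4d.png",cv2.resize(im,None,fx=16,fy=16,interpolation=cv2.INTER_CUBIC))
im=cv2.imread("pics/w4.png")[210:250,260:300]; cv2.imwrite("pics/w4d.png",cv2.resize(cv2.convertScaleAbs(im,alpha=1.6),None,fx=14,fy=14,interpolation=cv2.INTER_CUBIC))
```

```text
(no output)
```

View pics/s4d.png

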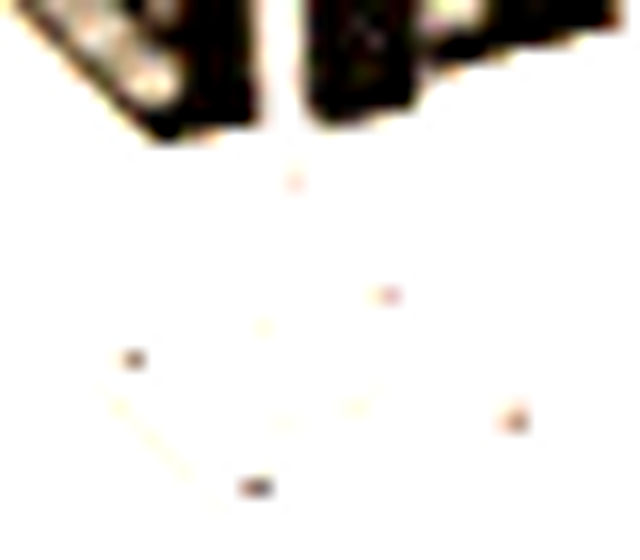

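View pics/w4d.png

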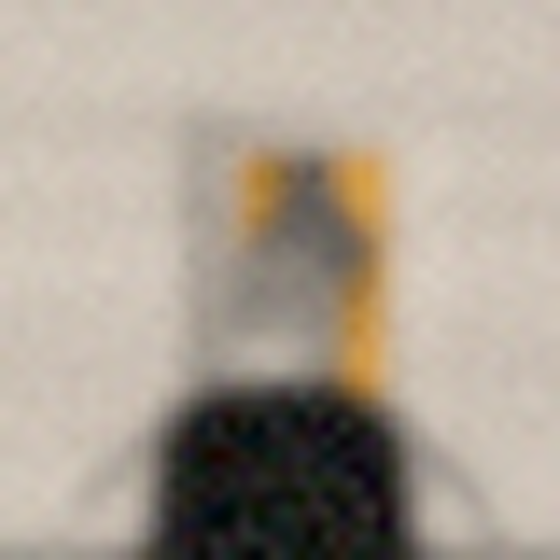

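Run:
```python
from h import *; from rig import bot
im=cv2.imread("pics/s4.png")[138:172,236:274].astype(np.float32); print(im.min(),np.median(im))
im=((im-70)*255/100).clip(0,255).astype(np.uint8)
cv2.imwrite("pics/s4e.png",cv2.resize(im,None,fx=17,fy=17,interpolation=cv2.INTER_CUBIC))
```

```text
18.0 96.0
```

View pics/s4e.png

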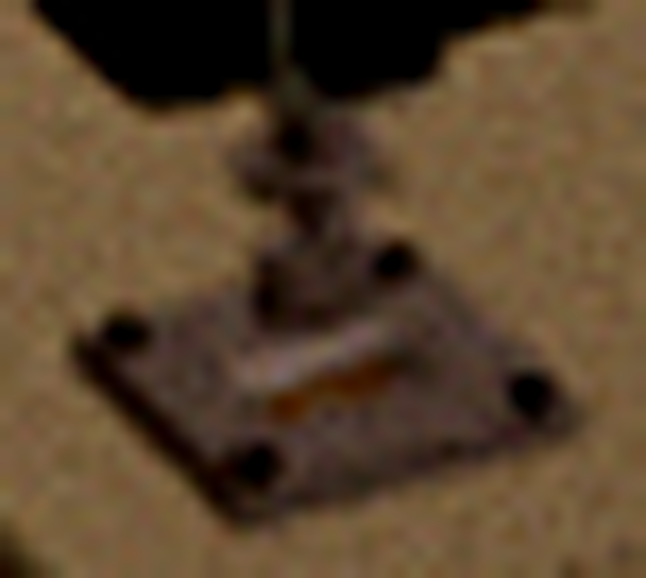

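Run:
```python
from h import *; from rig import bot
q=toolq(np.radians(88.7))
bot.servo_line([531.5,-21.7,161],q,speed=40); bot.dwell(.1)
def P(t):
    s=bot.read_state(); print(t,s['ee_pos'].round(2),s['ft_force'].round(1),s['moment'].round(2),round(s['grip_width'],2),s['clock'])
P(0)
for z in (158,156,154,152,150.5):
    t=bot.servo_line([531.5,-21.7,z],q,speed=15,until_force=10); P((z,t))
    if t: break
```

```text
0 [531.5  -21.7  160.95] [-0.9 -0.1 -0.5] [-0.   -0.02  0.08] 7.97 14.5833
(158, False) [531.45 -21.71 157.93] [-0.1 -0.6 -0.8] [-0.04  0.01 -0.02] 7.75 14.9333
(156, False) [531.45 -21.69 155.88] [0.2 0.2 0. ] [-0.02 -0.   -0.02] 7.77 15.2167
(154, False) [531.46 -21.69 153.88] [-0.1  0.1 -0.3] [ 0.   -0.04  0.02] 7.95 15.5
(152, False) [531.47 -21.69 151.89] [ 0.5  0.6 -0.5] [-0.02  0.02 -0.05] 8.04 15.7833
(150.5, False) [531.45 -21.7  150.39] [-0.4  0.8  0.1] [0.01 0.01 0.04] 8.01 16.0333
```

Run:
```python
from h import *; from rig import bot
def P(t):
    s=bot.read_state(); print(t,s['ee_pos'].round(2),s['ft_force'].round(1),s['moment'].round(2),round(s['grip_width'],2),s['clock'])
z=150.4; k=0
while z>139.0:
    z-=0.8; k+=1
    a=88.7+(3.0 if k%2 else -3.0)
    t=bot.servo_line([531.5,-21.7,z],toolq(np.radians(a)),speed=12,until_force=35); P((round(z,1),t))
    s=bot.read_state()
    if t or s['ft_force'][2]>30: break
```

```text
(149.6, False) [531.49 -21.72 149.62] [ 1.1 -0.8 -0.6] [0.05 0.03 0.  ] 7.78 16.2833
(148.8, False) [531.6  -21.66 148.97] [0.5 0.7 2.5] [ 0.14 -0.04 -0.04] 8.05 16.5417
(148.0, False) [531.68 -21.74 148.26] [0.6 0.1 3.4] [-0.07 -0.14 -0.01] 7.81 16.8
(147.2, False) [531.64 -21.7  147.32] [1.2 1.  3. ] [ 0.03 -0.35  0.01] 7.68 17.0583
(146.4, False) [531.46 -21.74 146.31] [1.8 0.1 1.4] [-0.01 -0.17 -0.  ] 8.05 17.3167
(145.6, False) [531.4  -21.67 145.4 ] [ 1.3  0.4 -1.1] [ 0.03 -0.25  0.02] 7.76 17.575
(144.8, False) [531.38 -21.75 144.63] [ 1.1 -0.3 -0.5] [-0.13 -0.11  0.07] 8.1 17.8333
(144.0, False) [531.48 -21.7  144.02] [0.7 0.1 0.9] [-0.08 -0.07  0.06] 7.72 18.0917
(143.2, False) [531.51 -21.7  143.33] [-1.1 -0.8  3. ] [0.   0.1  0.04] 7.98 18.35
(142.4, False) [531.64 -21.71 142.61] [ 0.5 -0.5  4.8] [-0.1  -0.07 -0.01] 7.92 18.6083
(141.6, False) [531.58 -21.7  141.56] [ 0.9 -0.2  1.7] [ 0.01 -0.39  0.03] 7.95 18.8667
(140.8, False) [531.48 -21.71 140.73] [ 0.7 -0.1  1.6] [-0.06 -0.21 -0.01] 7.84 19.125
(140.0, False) [531.54 -21.7  140.09] [ 0.9 -0.6  3.7] [ 0.06 -0.04  0.03] 7.74 19.3833
(139.2, False) [531.81 -21.76 139.9 ] [-0.2 -0.4  8.7] [0.01 0.07 0.01] 7.83 19.6417
(138.4, False) [532.14 -21.72 139.7 ] [-1.6  1.3 14.7] [0.14 0.29 0.05] 7.76 19.9
```

Run:
```python
from h import *; from rig import bot
def P(t):
    s=bot.read_state(); print(t,s['ee_pos'].round(2),s['ft_force'].round(1),s['moment'].round(2),round(s['grip_width'],2),s['clock'])
bot.servo_line([531.5,-21.7,138.0],toolq(np.radians(88.7)),speed=10,until_force=35); bot.dwell(.3); P(1)
c=bot.read_camera("scene"); im=c["image"][120:180,220:290]
cv2.imwrite("pics/s5.png",cv2.resize(cv2.convertScaleAbs(im,alpha=1.5,beta=-20),None,fx=9,fy=9,interpolation=cv2.INTER_CUBIC))
```

```text
1 [532.26 -21.76 139.61] [-0.4  0.3 17.4] [ 0.09  0.47 -0.06] 8.03 20.45
```

View pics/s5.png

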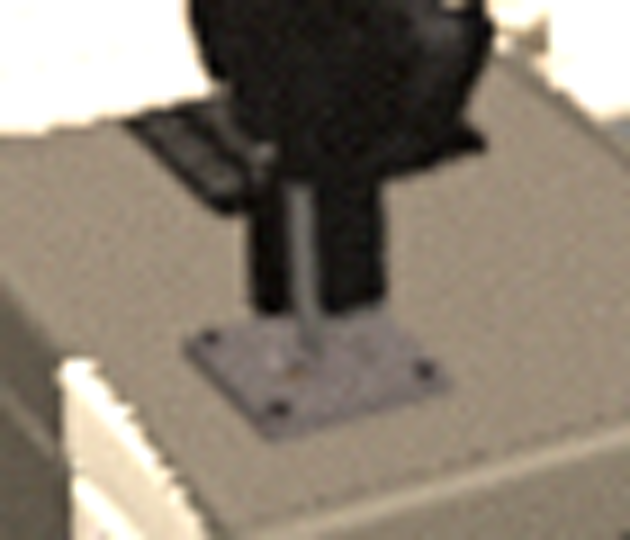

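Run:
```python
from h import *; from rig import bot
def P(t):
    s=bot.read_state(); print(t,s['ee_pos'].round(2),s['ft_force'].round(1),s['moment'].round(3),round(s['grip_width'],2),s['clock']); return s
a0=np.radians(88.7); hole=np.array([530.4,-21.75]); off=1.1
for d in np.arange(0.15,1.651,0.15):
    q=toolq(a0-d); zt=rot(q)[:,2]
    p=hole-off*zt[:2]
    bot.servo_line([p[0],p[1],138.8],q,speed=6 if d<.2 else 4); s=P(round(d,2))
    if np.linalg.norm(s['ft_force'])>40 or abs(s['moment'][2])>1: print("stop");break
```

```text
0.15 [532.12 -21.97 139.83] [ 0.2  0.5 10.8] [ 0.053 -0.122 -0.   ] 7.75 20.8
0.3 [532.05 -22.26 139.78] [ 1.5 -0.7 10.7] [-0.143 -0.118  0.03 ] 7.98 21.1
0.45 [531.93 -22.55 139.77] [-0.1 -2.6 10.7] [-0.296 -0.023  0.016] 8.05 21.4
0.6 [531.79 -22.83 139.75] [-0.8 -3.  11.6] [-0.552  0.086 -0.034] 7.64 21.7
0.75 [531.61 -23.06 139.77] [-1.5 -3.6 11.6] [-0.727  0.311  0.036] 7.79 22.0
0.9 [531.36 -23.25 139.76] [-1.6 -4.  12. ] [-0.863  0.51   0.054] 7.6 22.3
1.05 [531.1  -23.42 139.75] [-3.5 -6.3 11.9] [-1.012  0.676  0.06 ] 7.95 22.6
1.2 [530.84 -23.57 139.72] [-4.  -5.9 13.7] [-1.194  0.926  0.109] 7.72 22.9
1.35 [530.54 -23.62 139.68] [-6.  -5.6 13.9] [-1.304  1.104  0.153] 7.98 23.2
1.5 [530.16 -23.47 139.38] [-4.9 -5.2 12.3] [-0.991  1.102  0.02 ] 8.23 23.5
1.65 [529.88 -23.48 139.38] [-6.6 -5.5 12.3] [-0.997  1.375  0.13 ] 7.8 23.8
```

Run:
```python
from h import *; from rig import bot
s=bot.read_state(); print(s['ee_pos'].round(2),s['ft_force'].round(1),s['moment'].round(3),s['clock']); t=rot(s['tool_rot']); print(np.degrees(np.arctan2(t[1,0],t[0,0])),t[:,1].round(3))
c=bot.read_camera("scene"); im=c["image"][120:180,220:290]
cv2.imwrite("pics/s6.png",cv2.resize(cv2.convertScaleAbs(im,alpha=1.5,beta=-20),None,fx=9,fy=9,interpolation=cv2.INTER_CUBIC))
st=s;c=bot.read_camera("wrist");cv2.imwrite("pics/w6.png",c["image"])
cv2.imwrite("pics/w6c.png",cv2.resize(cv2.convertScaleAbs(c["image"][180:300,200:360],alpha=1.5),None,fx=5,fy=5,interpolation=cv2.INTER_CUBIC))
```

```text
[529.88 -23.48 139.38] [-6.6 -5.5 12.3] [-0.997  1.375  0.13 ] 23.8
-5.942715271557678 [-0.001 -0.001 -1.   ]
```

View pics/s6.png

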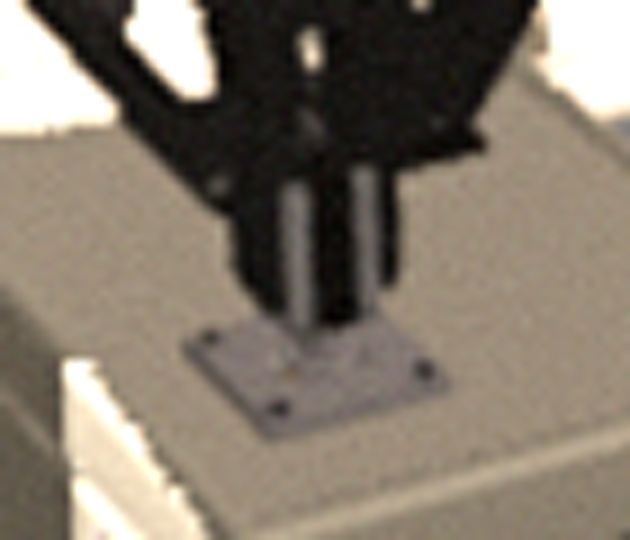

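View pics/w6c.png

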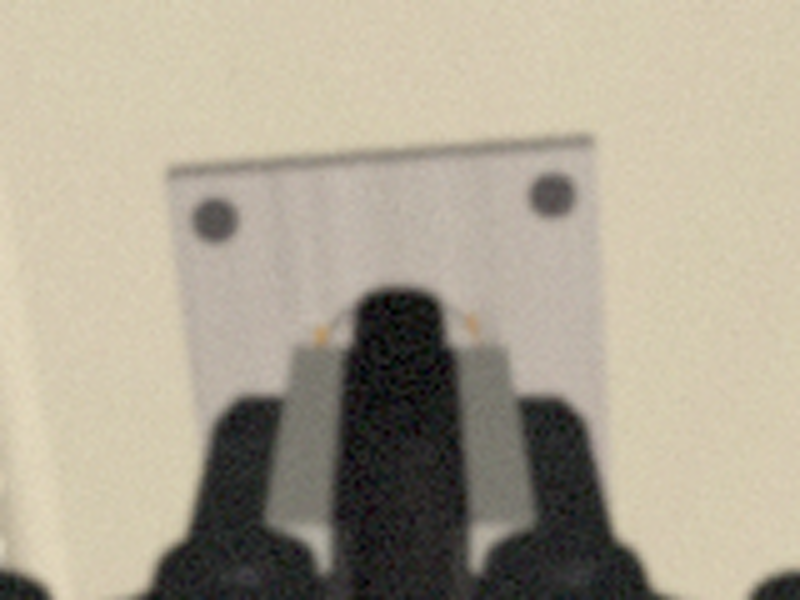

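Run:
```python
from h import *; from rig import bot
for _ in range(1):
    st=bot.read_state(); c=bot.read_camera("wrist"); W=cloud(c,st)
    m=W[238:300,272:288]; z=m[...,2]; print(np.nanmedian(z,axis=1).round(1)[::4])
    print("plate",np.nanmedian(W[215:232,250:312,2]), "lid",np.nanmedian(W[185:203,230:320,2]))
    k=(W[...,2]>149)&(W[...,2]<160)&(np.hypot(W[...,0]-530.4,W[...,1]+22)<25)
    K=W[k]; print(len(K),np.median(K,0),cv2.minAreaRect(K[:,:2].astype(np.float32)))
print(st['ft_force'],st['moment'],st['clock'])
```

```text
[126.1 130.5 135.6 140.2 144.1 148.  151.4 153.5 153.6 154.1 153.9 154.1
 154.  153.8 154.1 153.8]
plate 108.4980376676314 lid 103.9892801773373
2363 [530.39100831 -17.30987661 154.11833875] ((532.4273071289062, -19.903223037719727), (29.533035278320312, 29.79679298400879), 29.228015899658203)
[-6.9364689  -5.04505995 12.51786675] [-1.01742811  1.37321408  0.08498172] 23.9
```

Run:
```python
from h import *; from rig import bot
q=toolq(np.radians(88.7)-1.69); zt=rot(q)[:,2]; p=np.array([530.2,-21.95])-1.1*zt[:2]
bot.servo_line([p[0],p[1],138.8],q,speed=4); bot.dwell(.6)
s=bot.read_state(); print(s['ee_pos'].round(2),s['ft_force'].round(1),s['moment'].round(3),s['grip_width'],s['clock'])
bot.finish_job()
```

```text
[529.74 -23.56 139.41] [-6.5 -3.2 12.6] [-0.751  1.139  0.102] 8.088561567445492 24.8
the job is handed in; nothing more can be done
```

I shut the lid, seated the square-headed override key in the keyhole, and turned it clockwise. I handed the job in at 24.8 s with the key still gripped and held turned. No verdict came back.

- **Lid:** I pressed it to its stop with about 19 N. Later depth readings of the lid top were flat at about 104 mm, against 105 mm expected when shut.
- **Key seating:** The key went in freely and then past both pairs of pins with small twists. It stopped with the tool at about 139.7 mm, close to the 140.3 mm I expected. The head top read about 46 mm above the plate, against 47 mm expected with the collar on the plate, so it looks fully home.
- **Turn:** I turned the hand 1.69 rad, which should put the lock at about 1.54 rad after the play. I could not read the lock angle directly. The key head was still lined up with the jaws in the last picture, at 1.65 rad. At hand-in I read a spring-back moment of about 0.10 N m, a downward push of about 12.6 N and a grip width of 8.1 mm.
- **Disagreements:** The top and wrist cameras differed by about 2–3 mm, which I corrected by viewing the held key against the keyhole. During the turn, at 1.5 rad, the moment dipped and the tool sank 0.3 mm. The later checks showed no loss of seating. A sideways force of about 7 N was left on the key at the end.
- **Left alone:** I did not touch the round-headed key, the teaspoon or the coloured look-alikes, though I took no final picture to check them.

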